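# Load the drilling jig and snap its clamp shut

## Robot

A 6-joint arm with a two-finger parallel gripper is mounted at the origin on the work surface. World frame = base frame: x ahead of the robot, y to its left, z up, the work surface at z = 0. Lengths are in mm, angles in rad, forces in N, time in s.
With the tool pointing down it reaches from about 325 to 875 mm from the base axis. Payload 4.4 kg.
Tool frame: the origin (TCP) lies on the centre line of the jaws, within the pads' length; the fingertips stand ahead of it and the grasp point (between the pads) lies 6 mm ahead of it (ctrl.tcp_to_tips is the z of the fingertips in the tool frame, in mm); z points along the fingers, y is the direction in which the jaws open and shut (so a half turn about z gives the same grasp; the last joint's range is limited). The gripper opens to 85 mm and grips with 20 to 120 N. Pads are 22 mm wide; open, the fingers measure 114 mm over their backs; the gripper's body (76 mm by 85 mm) begins 54 mm behind the grasp point. The pads swing forward as they close: fully open they stand 13 mm farther back than shut.
Start: joints at [-1.266, 0.207, 1.542, -0, 1.393, -0.15], TCP at [252.576, -516.559, 256.282] pointing down, gripper open.
Joint ranges: [-2.73, 2.73], [-0.86, 2.22], [0.23, 2.46], [-1.11, 4.25], [0.08, 2.63], [-2.82, 2.82]. Speed limits (rad/s): [2.79, 2.79, 3.14, 3.14, 3.14, 3.14].

## Interface

Orientations are given as a 3x3 rotation matrix whose columns are the frame's x, y, z axes.
In Python, from plant import ctrl, sensors, optics gives the robot as it stands. Calls block until the motion is done:
- ctrl.move_ptp(position, orientation): joint-space move of the TCP to a pose.
- ctrl.move_l(position, rot=None, vel=150, threshold=None): straight line of the TCP; rot=None keeps the orientation; vel is the mean speed in mm/s. With threshold (N) it stops when the force on the tool has changed by that much, and returns True; else False.
- ctrl.set_joints(angles): joint-space move.
- ctrl.gripper_to(opening, force=None): finger opening in mm; force is the grip in N (None keeps the last); returns when the fingers have stopped.
- ctrl.hold(seconds).
- ctrl.solve_ik(position, orientation): joint angles nearest the present ones, or None.
- sensors.read_state(): the state.
- optics.grab_frame(name): name is "scene" or "top" or "wrist"; returns (picture, depth): 384x512x3 uint8, red, green, blue; 384x512 float32, mm along the optical axis (not along the pixel's ray), 0 where there is no reading.
- optics.camera_params(name): a dict with "mtx" (3x3 intrinsics, pixels), "R" (3x3) and "t" (3): a world point X has camera coordinates R X + t; the wrist camera has in their place "T_tool_cam" (4x4, takes a point from camera to tool coordinates, whose origin is the TCP and whose axes are the flange's). Camera axes: x right, y down, z forward; pixel columns grow to the right and rows downward; lengths in mm; the calibration is good to about 2 mm. A picture is of the moment at which its call begins: read the wrist's pose just before it. camera_params takes no time and is no camera call.
A pose or a line that the arm cannot do raises ctrl.MotionError and nothing moves.
- ctrl.finish_job(): hands the job in, once; it reports no verdict.
The state is a dict: "t": time; "q": joint angles; "qvel": joint speeds; "tau": joint torques, N m; "eef_pos": TCP position; "eef_rot": TCP orientation; "force": force on the tool from outside, world axes, zero at the start; "wrist_torque": the same for the moment, N m; "grip_width": finger opening in mm.
Only numpy, scipy, OpenCV 4.12 (cv2) and the standard library are available. Lean on these libraries where they do the work, as an engineer would, in place of code of your own. Each camera call takes 0.05 s, during which the arm holds its last target.

## Task

Slide the aluminium bar along the jig's channel until it is pressed firmly against the orange sprung buffer of the end stop (about 10 newtons, held for a moment; below 6 is too little and 18 is the most the stop may bear), with the clamp still open. Then push the clamp's red handle gently over its centre so that it snaps down by itself onto the bar (never push the clamp with 20 newtons or more), leave the bar clamped against the buffer, let go of everything, and do not disturb the brass tube, the screwdriver or the calculator.

Things in the scene. Friction and masses are not known exactly. Their poses are not given: they have to be found in the camera images.
- jig: Blue drilling jig fixed to the bench: bed 170 mm (x, -50 to +120) by 300 mm (y, +-150), 12 mm thick; origin on the bench under the channel's middle. Two steel rails along jig y (13 mm wide, 12 mm high, inner faces at x = +-21 mm, y -125 to +100 mm) guide the bar. End stop at the +y end, clamp on the +x side. Turned up to 0.35 rad about vertical.
- bar: Loose aluminium bar, 40 (x) by 140 (y) by 30 mm high, about 0.45 kg; origin at the centre of its underside, axes as the jig's. It lies in the channel on the bed (top 42 mm above the bench) with 1 mm play each side, its front end 25 to 75 mm short of the buffer, and slides towards jig +y, taking about 2 to 6 N.
- bar_tail (a point): Centre of the bar's rear end face (jig -y end), the face to push on, 27 mm above the bench. The rails reach up to 24 mm above the bench, so push on the part of the face above that.
- stop: End stop: blue block 56 x 14 x 42 mm on the bed (origin: middle of its foot, jig x 0, y 138 mm). A screw from it towards -y carries an orange buffer, 20 mm across, centred 29 mm above the bench. The free buffer face is at jig y 89 to 104 mm; the screw's setting varies and is not reported: find it by touch. The buffer is sprung: 4 N per mm, 7 mm travel.
- clamp: Clamp on the jig's bed, bracket 50 x 50 mm and 68 mm high with two steel cheeks, origin at the middle of its foot, at jig x = 75, y = 60 mm, 12 mm above the bench. It carries the lever: a red handle with a ball knob and, at a right angle or so, a steel arm with a rubber pad that comes down on the bar's middle line (jig x = 0, y = 60 mm).
- pivot (a point): Hinge axis of the lever (along jig y), on the middle plane of the clamp, 62 mm above the bench.
- knob (a point): Centre of the red ball knob (30 mm across) on the end of the handle, 120 mm from the pivot; the handle below it is a 20 mm round grip, then a 12 mm rod. Open: the handle leans 22 degrees from vertical towards jig +x, knob 173 mm above the bench. Shut on the bar: it leans 38 degrees past vertical towards jig -x, knob 157 mm above the bench.
- lever (a joint): Lever angle, rad: 0 open (arm raised), grows as the knob goes towards jig -x; about 1.05 = pad down on the bar, 1.15 end of travel. Over-centre spring, centre at 0.6: pulls back to 0 before it, onward to shut after it. Pushing at the knob along its arc takes 5 to 10 N at first (more if the pusher rubs), less up to the centre; then the lever runs away.
- tube: Bystander: brass tube standing on end, 42 mm across, 95 mm high, origin at the middle of its foot.
- driver: Bystander: screwdriver with red handle lying on the bench, 200 mm long.
- calc: Bystander: grey desk calculator lying flat, 150 x 100 x 20 mm, origin at the middle of its underside.
Mind the look-alikes: they are no part of the job. Of the things like the bar, leave any that is black or green; of the rest the larger one is meant.

How it is judged (in metres and radians):
On the way, in this order (a step that is already met when the one before it is completed fails the run):
1. the bar is pressed against the buffer with 6 to 18 N for 0.2 s while the clamp is open (contact force between bar and stop between 6 and 18 N and value of joint lever below 0.15 rad), for 0.2 s.
2. the lever has snapped over its centre and its pad presses on the bar (value of joint lever above 0.95 rad and contact force between bar and clamp above 3 N), for 0.2 s.
At the end, for the whole second after the job is handed in: The lever is shut on the bar (0.95 to 1.11 rad) with its pad pressing on it by more than 3 N, and the bar lies at rest in the channel (within 0.08 rad of it), still touching the buffer (more than 0.3 N) (all of step 2 and value of joint lever below 1.11 rad and contact force between bar and stop above 0.3 N and linear speed of bar below 0.01 m/s and angle between the y axis of bar and the y axis of jig, either way round below 0.08 rad).
It fails at once if the stop is loaded with more than 18 N (contact force between bar and stop above 18 N).
It fails at once if the robot pushes the clamp with more than 20 N (contact force between any of the fingers, the arm and clamp above 20 N).
It fails at once if the brass tube is disturbed by more than 15 mm (distance of tube from where it was at the start of the episode above 0.015 m).
It fails at once if the screwdriver is disturbed by more than 15 mm (distance of driver from where it was at the start of the episode above 0.015 m).
It fails at once if the calculator is disturbed by more than 15 mm (distance of calc from where it was at the start of the episode above 0.015 m).
It also fails if it takes over 64 s, if anything falls off the work surface, if the arm or the gripper's body presses on something with over 40 N, if the wrist force passes 120 N, or if a joint passes its speed limit or range.

## Working session

There is one attempt and no reset: what is moved stays moved. The work goes in short steps, each a Python script; the robot and the scene stay as the last script left them, time stands still between calls to the robot, and variables do not carry over. Pictures are saved under pics/ and viewed, and the job is handed in when it is done.

```bash
ls; mkdir -p pics
python3 - <<'E'
from plant import ctrl,sensors,optics
import cv2,numpy as np
for n in ["scene","top","wrist"]:
    p,d=optics.grab_frame(n); cv2.imwrite(f"pics/{n}0.png",p[:,:,::-1]); np.savez(f"{n}0.npz",p=p,d=d)
    c=optics.camera_params(n); print(n,{k:np.round(v,3).tolist() for k,v in c.items()}, (d>0).mean())
print(sensors.read_state()); print(ctrl.tcp_to_tips)
E
```

```text
pics
scene {'mtx': [[411.065, 0.0, 254.341], [0.0, 411.065, 190.334], [0.0, 0.0, 1.0]], 'R': [[-0.726, 0.688, 0.015], [0.422, 0.462, -0.78], [-0.543, -0.56, -0.625]], 't': [402.604, -130.278, 1522.918]} 0.9925740559895834
top {'mtx': [[479.326, 0.0, 258.635], [0.0, 479.326, 190.999], [0.0, 0.0, 1.0]], 'R': [[0.012, -1.0, 0.007], [-0.997, -0.013, -0.071], [0.071, -0.006, -0.997]], 't': [-6.287, 557.98, 1675.169]} 0.9959360758463541
wrist {'mtx': [[345.289, 0.0, 258.118], [0.0, 345.289, 191.404], [0.0, 0.0, 1.0]], 'T_tool_cam': [[-0.0, -0.954, -0.3, 75.996], [1.0, -0.0, 0.001, 0.525], [-0.001, -0.3, 0.954, -117.232], [0.0, 0.0, 0.0, 1.0]]} 0.9961903889973959
{'t': 0.15, 'q': array([-1.26649862e+00,  2.07292247e-01,  1.54263921e+00,  7.89489070e-06,
        1.39352160e+00, -1.50492371e-01]), 'qvel': array([ 0.00030719, -0.00190648, -0.00411501,  0.00089807,  0.00139897,
       -0.00093016]), 'tau': array([-2.26505272e-04, -3.83509183e+01, -2.92038810e+01, -2.84613961e-04,
        6.61093931e-03, -1.85990999e-06]), 'eef_pos': array([ 252.41036772, -516.02065792,  255.34750395]), 'eef_rot': array([[ 8.98353955e-01,  4.39271975e-01, -5.50005905e-04],
       [ 4.39272226e-01, -8.98352243e-01,  1.77726039e-03],
       [ 2.86601645e-04, -1.83821122e-03, -9.99998269e-01]]), 'force': array([-0.79286487,  0.00658928,  0.62584707]), 'wrist_torque': array([ 0.03281723, -0.03399753, -0.0194407 ]), 'grip_width': 85.45025854697212}
25.0
```

View pics/top0.png

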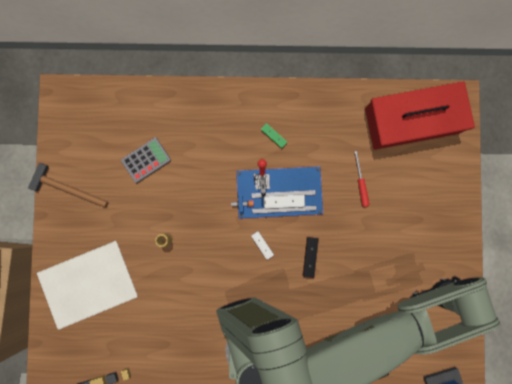

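View pics/scene0.png

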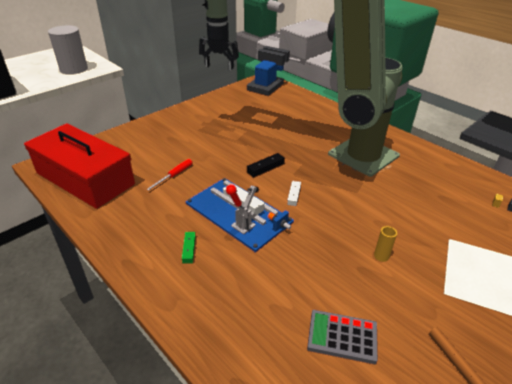

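The top view shows the jig at about (280,192), with its stop at the left end (world +y) and its clamp upward (world +x). The bar is in the channel at (285,201). The small white block at (262,245) and the black and green ones are decoys. I'll get a coarse pose first, then a wrist close-up.

```bash
cat > h.py <<'E'
from plant import ctrl,sensors,optics
import cv2,numpy as np
def ray(c,u,v,pose=None):
    d=np.linalg.inv(c["mtx"])@np.array([u,v,1.0])
    if "R" in c: R=np.array(c["R"]).T; return -R@np.array(c["t"]),R@d
    T=np.array(c["T_tool_cam"]); p,Rt=pose
    return p+Rt@T[:3,3], Rt@T[:3,:3]@d
def onz(c,uv,z,pose=None):
    out=[]
    for u,v in uv:
        o,d=ray(c,u,v,pose); s=(z-o[2])/d[2]; out.append(o+s*d)
    return np.array(out)
def proj(c,X,pose=None):
    X=np.atleast_2d(X)
    if "R" in c: Y=X@np.array(c["R"]).T+c["t"]
    else:
        T=np.array(c["T_tool_cam"]);p,Rt=pose
        Y=((X-p)@Rt-T[:3,3])@T[:3,:3]
    q=Y@np.array(c["mtx"]).T; return q[:,:2]/q[:,2:]
def snap(n,fn):
    s=sensors.read_state(); p,d=optics.grab_frame(n)
    cv2.imwrite(f"pics/{fn}.png",p[:,:,::-1]); np.savez(f"{fn}.npz",p=p,d=d,pos=s["eef_pos"],rot=s["eef_rot"])
    return p,d,(s["eef_pos"],s["eef_rot"])
def blue(p):
    h=cv2.cvtColor(p,cv2.COLOR_RGB2HSV); return cv2.inRange(h,(100,120,50),(125,255,255))
E
python3 - <<'E'
from h import *
c=optics.camera_params("top"); p=np.load("top0.npz")["p"]
m=blue(p); cs,_=cv2.findContours(m,0,2); k=max(cs,key=cv2.contourArea)
P=onz(c,k[:,0,:],12)[:,:2].astype(np.float32)
r=cv2.minAreaRect(P); print(r, cv2.boxPoints(r))
E
```

```text
((555.6781005859375, -72.36758422851562), (163.5721893310547, 293.1139221191406), 3.776825428009033) [[ 464.4159    68.4838 ]
 [ 483.7234  -223.99353]
 [ 646.9403  -213.21896]
 [ 627.6328    79.25836]]
```

Run:
```python
from h import *
a=0.066; x=-np.array([np.cos(a),np.sin(a),0]); z=np.array([0,0,-1.]); R=np.c_[x,np.cross(z,x),z]
print(ctrl.solve_ik([515,-75,300],R))
ctrl.move_ptp([515,-75,300],R)
snap("wrist","w1"); s=sensors.read_state(); print(s["t"],s["eef_pos"],s["q"],s["force"])
```

```text
[-3.11012726e-01  5.77409071e-02  1.61805195e+00 -4.44089210e-16
  1.46579979e+00 -1.94780905e+00]
2.0667 [514.92756339 -75.78251661 299.87014243] [-3.12356704e-01  5.80476582e-02  1.61799531e+00 -2.66769609e-04
  1.46571326e+00 -1.94752459e+00] [-0.58367887  0.54287996 -0.22348116]
```

View pics/w1.png

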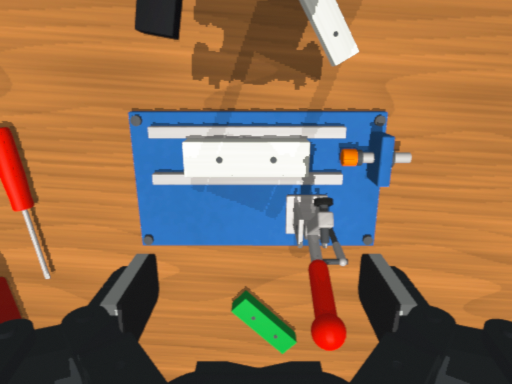

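The wrist view shows the bed with corners near (130,110), (387,110), (378,245) and (142,246). The bar spans columns 183–310, the orange buffer is at (348,157), and the knob is at (329,333). Next I'll fit the poses.

Run:
```python
from h import *
c=optics.camera_params("wrist"); f=np.load("w1.npz"); p=f["p"];d=f["d"];pose=(f["pos"],f["rot"])
h=cv2.cvtColor(p,cv2.COLOR_RGB2HSV)
m=cv2.inRange(h,(100,120,50),(125,255,255)); cs,_=cv2.findContours(m,0,2); 
k=max(cs,key=cv2.contourArea)[:,0,:]; k=k[k[:,0]<388]
# edges from subranges
E={"rear(-y)":[q for q in k if 115<q[1]<240 and q[0]<150],
   "low(-x)":[q for q in k if q[1]<116 and 150<q[0]<370],
   "hi(+x)":[q for q in k if q[1]>238 and 155<q[0]<290]}
for n,q in E.items():
    P=onz(c,q,12,pose)[:,:2].astype(np.float32); vx,vy,x0,y0=cv2.fitLine(P,cv2.DIST_HUBER,0,.01,.01).ravel()
    if abs(vy)>abs(vx): s=np.sign(vy); vx,vy=vx*s,vy*s; ang=np.arctan2(-vx,vy)
    else: s=np.sign(vx); vx,vy=vx*s,vy*s; ang=np.arctan2(vy,vx)
    print(n,len(q),"ang",round(float(ang),4),"pt",x0,y0)
r=cv2.minAreaRect(onz(c,k[k[:,0]<389],12,pose)[:,:2].astype(np.float32)); print("bed",r)
# bar top: bright low-sat
w=cv2.inRange(h,(0,0,215),(180,40,255)); n,l,st,_=cv2.connectedComponentsWithStats(w); i=l[165,245]; print("bar",st[i])
cv2.imwrite("pics/barmask.png",(l==i).astype(np.uint8)*255)
B=cv2.findContours((l==i).astype(np.uint8),0,2)[0]; B=max(B,key=cv2.contourArea)[:,0,:]
print(cv2.minAreaRect(onz(c,B,42,pose)[:,:2].astype(np.float32)))
# knob
rm=cv2.inRange(h,(0,150,60),(8,255,255))|cv2.inRange(h,(174,150,60),(180,255,255)); n,l,st,ce=cv2.connectedComponentsWithStats(rm); i=l[333,329];print("red",st[i])
y,x=np.nonzero((l==i)); sel=y>318; pts=np.c_[x,y][sel]
dd=d[y,x][sel]; o=[]
T=np.array(c["T_tool_cam"])
for (u,v),s in zip(pts,dd):
    oo,rr=ray(c,u,v,pose); o.append(oo+rr*s)
o=np.array(o); A=np.c_[2*o,np.ones(len(o))]; s=np.linalg.lstsq(A,(o**2).sum(1),rcond=None)[0]; print("knob sphere",s[:3],np.sqrt(s[3]+s[:3]@s[:3]))
# bar top/buffer heights via depth
for u,v in [(200,150),(290,170),(250,165),(348,157),(160,220)]:
    oo,rr=ray(c,u,v,pose); print((u,v),(oo+rr*d[v,u]).round(1))
om=cv2.inRange(h,(8,150,120),(22,255,255)); om[:, :330]=0; om[:,365:]=0;om[:145]=0;om[170:]=0; yy,xx=np.nonzero(om); print("buf cols",xx.min(),xx.max(),yy.min(),yy.max())
print(onz(c,[(xx.min()-.5,157)],29+8,pose))
```

```text
rear(-y) 45 ang 0.0604 pt 557.84656 -222.17976
low(-x) 7 ang 0.0818 pt 471.72495 -114.0306Traceback (most recent call last):
  File "<stdin>", line 11, in <module>
IndexError: too many indices for array: array is 1-dimensional, but 2 were indexed
```

```bash
python3 -c "
import cv2;p=cv2.imread('pics/w1.png');cv2.imwrite('pics/w1c.png',cv2.resize(p[90:370,120:400],None,fx=2.1,fy=2.1,interpolation=cv2.INTER_CUBIC))"
```

```text
(no output)
```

View pics/w1c.png

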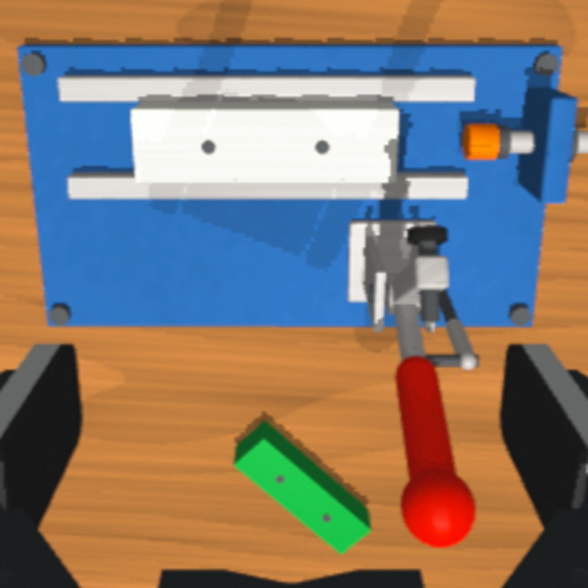

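The enlarged view confirms the layout: the bar is between the rails, the lever is open and leaning over jig +x, and the buffer is at the right. The contour call used the sparse approximation, so I'll switch it to full contours.

Run:
```python
from h import *
c=optics.camera_params("wrist"); f=np.load("w1.npz"); p=f["p"];d=f["d"];pose=(f["pos"],f["rot"])
h=cv2.cvtColor(p,cv2.COLOR_RGB2HSV)
m=cv2.inRange(h,(100,120,50),(125,255,255)); cs,_=cv2.findContours(m,0,1); 
k=max(cs,key=cv2.contourArea)[:,0,:]
E={"rear(-y)":[q for q in k if 120<q[1]<235 and q[0]<150],
   "low(-x)":[q for q in k if q[1]<116 and 150<q[0]<370],
   "front":[q for q in k if 190<q[1]<235 and q[0]>365],
   "hi(+x)":[q for q in k if q[1]>238 and 155<q[0]<290]}
for n,q in E.items():
    if len(q)<4: print(n,len(q)); continue
    P=onz(c,q,12,pose)[:,:2].astype(np.float32); vx,vy,x0,y0=cv2.fitLine(P,cv2.DIST_HUBER,0,.01,.01).ravel()
    if abs(vy)>abs(vx): s=np.sign(vy); vx,vy=vx*s,vy*s; ang=np.arctan2(-vx,vy)
    else: s=np.sign(vx); vx,vy=vx*s,vy*s; ang=np.arctan2(vy,vx)
    print(n,len(q),"ang",round(float(ang),4),"pt",x0,y0)
w=cv2.inRange(h,(0,0,215),(180,40,255)); n,l,st,_=cv2.connectedComponentsWithStats(w); i=l[165,245]; print("bar",st[i])
B=cv2.findContours((l==i).astype(np.uint8),0,1)[0]; B=max(B,key=cv2.contourArea)[:,0,:]
print(cv2.minAreaRect(onz(c,B,42,pose)[:,:2].astype(np.float32)))
print(onz(c,[(182.5,147),(183,175),(311,147)],42,pose))
rm=cv2.inRange(h,(0,150,60),(8,255,255))|cv2.inRange(h,(174,150,60),(180,255,255)); n,l,st,ce=cv2.connectedComponentsWithStats(rm); i=l[333,329];print("red",st[i])
y,x=np.nonzero((l==i)); sel=y>325; pts=np.c_[x,y][sel]
dd=d[y,x][sel]; o=[]
for (u,v),s in zip(pts,dd):
    oo,rr=ray(c,u,v,pose); o.append(oo+rr*s)
o=np.array(o); print(o.max(0),o.min(0)); A=np.c_[2*o,np.ones(len(o))]; s=np.linalg.lstsq(A,(o**2).sum(1),rcond=None)[0]; print("knob sphere",s[:3],np.sqrt(s[3]+s[:3]@s[:3]))
(cx,cy),rad=cv2.minEnclosingCircle(pts.astype(np.float32)); print("circ",cx,cy,rad,onz(c,[(cx,cy)],173,pose))
for u,v in [(200,150),(290,170),(250,165),(348,157),(160,220)]:
    oo,rr=ray(c,u,v,pose); print((u,v),(oo+rr*d[v,u]).round(1))
om=cv2.inRange(h,(8,150,120),(22,255,255)); om[:, :330]=0; om[:,365:]=0;om[:145]=0;om[170:]=0; yy,xx=np.nonzero(om); print("buf cols",xx.min(),xx.max(),yy.min(),yy.max())
print(onz(c,[(xx.min()-.5,157)],32,pose))
```

```text
rear(-y) 131 ang 0.0655 pt 546.9796 -223.42369
low(-x) 219 ang 0.0647 pt 470.49612 -87.635574
front 48 ang 0.0546 pt 580.59467 74.68203
hi(+x) 134 ang 0.0652 pt 641.23444 -144.76811
bar [ 153  142  157   42 4815]
((524.7551879882812, -107.68040466308594), (46.48626708984375, 174.2674102783203), 3.7210514545440674)
[[ 510.36848757 -160.01091035   42.        ]
 [ 542.05777847 -159.47952048   42.        ]
 [ 501.25840189  -19.64956208   42.        ]]
red [ 308  260   39   91 2166]
[809.35524148  41.75307699 417.1347892 ] [438.31205157 -81.26130764  -1.62492856]
knob sphere [705.35265777 -29.04179652 138.6818085 ] 91.07602502329254
circ 327.8779602050781 332.8543395996094 18.216758728027344 [[636.72200978  -9.2891272  173.        ]]
(200, 150) [ 512.5 -140.9   41.8]
(290, 170) [528.7 -40.1  41.4]
(250, 165) [525.5 -85.1  42.9]
(348, 157) [510.7  23.8  36.6]
(160, 220) [ 610.9 -194.7   12.3]
buf cols 341 357 149 165
[[512.13070978  16.60735201  32.        ]]
```

```bash
cat >> h.py <<'E'
A=0.065; JX=np.array([np.cos(A),np.sin(A),0]); JY=np.array([-np.sin(A),np.cos(A),0]); O=512.2*JX-110.9*JY
Z=np.array([0,0,1.])
def W(x,y,z): return O+JX*x+JY*y+Z*z
RB=np.c_[-JX,JY,-Z]          # jaws along jig y, camera towards -x
RK=np.c_[JY,JX,-Z]     # jaws along jig x, camera towards +y
def J(s=None):
    s=s or sensors.read_state(); v=s["eef_pos"]-O; F=s["force"]
    return np.round([s["t"],v@JX,v@JY,v[2],F@JX,F@JY,F[2]],2)
E
python3 - <<'E'
from h import *
print(np.linalg.det(RK),np.linalg.det(RB))
ctrl.gripper_to(0,30)
ctrl.move_ptp(W(0,-125,130),RB); print(J())
ctrl.move_l(W(0,-125,53),vel=100); print(J(),sensors.read_state()["grip_width"])
snap("scene","s2"); snap("wrist","w2")
E
python3 -c "
import cv2;p=cv2.imread('pics/s2.png');cv2.imwrite('pics/s2c.png',cv2.resize(p[140:280,160:320],None,fx=4,fy=4,interpolation=cv2.INTER_CUBIC))"
```

```text
1.0 1.0
[   3.69    0.91 -125.04  131.12    0.72    0.18    0.29]
[ 4.6100e+00  6.3000e-01 -1.2533e+02  5.3680e+01 -3.7000e-01  6.0000e-02
  8.5000e-01] -0.2911442321440113
```

View pics/w2.png

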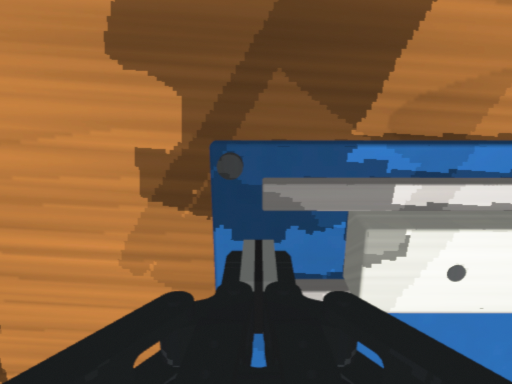

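View pics/s2c.png

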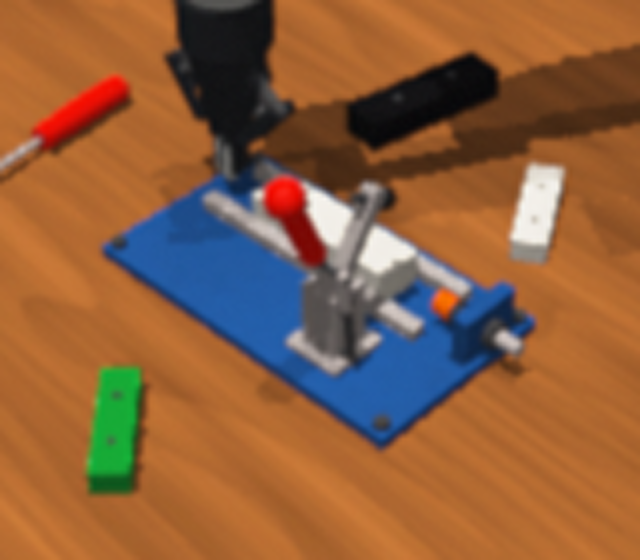

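The wrist view shows the closed fingertips at about (258,240), over the channel behind the bar tail (left face near column 348). The scene view agrees. Next I'll check the tip depth, then feel for the bar.

Run:
```python
from h import *
c=optics.camera_params("wrist"); f=np.load("w2.npz"); pose=(f["pos"],f["rot"])
for q in [(-11,0,25),(-11,0,12),(11,0,25),(-11,13,25)]: print(q,proj(c,pose[0]+pose[1]@np.array(q),pose))
# fingertip depth
for u,v in [(250,245),(268,245),(250,280)]:
    o,r=ray(c,u,v,pose); X=o+r*f["d"][v,u]; print((u,v),((X-pose[0])@pose[1]).round(1))
b=J()
hit=ctrl.move_l(W(0,-85,53),vel=20,threshold=2.5); print(hit,b,J())
```

```text
(-11, 0, 25) [[259.89404012 279.1845639 ]]
(-11, 0, 12) [[260.01297546 295.45189469]]
(11, 0, 25) [[259.9653517  236.28008778]]
(-11, 13, 25) [[287.60120711 279.19672939]]
(250, 245) [11.3 -4.3 15.5]
(268, 245) [11.1  3.4 16. ]
(250, 280) [ 11.8  -3.6 -12.4]
True [   4.71    0.77 -125.49   54.01   -0.44    0.21   -0.25] [  6.13  -0.19 -93.51  52.64   1.01  -1.3    0.4 ]
```

Run:
```python
from h import *
y=-93.5
for i in range(9):
    y+=3; h=ctrl.move_l(W(0,y,53),vel=20,threshold=7); print(y,h,J())
    if h: break
```

```text
-90.5 False [ 6.440e+00 -3.000e-02 -9.054e+01  5.292e+01 -2.100e-01 -1.490e+00
  3.700e-01]
-87.5 False [ 6.740e+00 -6.000e-02 -8.743e+01  5.294e+01 -7.000e-02 -2.240e+00
 -1.040e+00]
-84.5 False [ 7.040e+00 -7.000e-02 -8.420e+01  5.295e+01 -2.800e-01 -2.050e+00
 -1.000e+00]
-81.5 False [  7.34  -0.1  -81.09  52.93   0.26  -1.    -1.17]
-78.5 False [ 7.640e+00 -6.000e-02 -7.818e+01  5.295e+01 -3.700e-01 -1.820e+00
 -1.120e+00]
-75.5 False [ 7.940e+00 -2.000e-02 -7.521e+01  5.298e+01  2.900e-01 -1.480e+00
 -1.720e+00]
-72.5 False [ 8.240e+00 -4.000e-02 -7.224e+01  5.297e+01  1.800e-01 -1.810e+00
 -8.500e-01]
-69.5 False [ 8.540e+00 -2.000e-02 -6.923e+01  5.300e+01 -3.700e-01 -8.700e-01
 -9.000e-01]
-66.5 False [ 8.840e+00 -4.000e-02 -6.622e+01  5.296e+01  6.700e-01 -2.100e+00
 -1.900e-01]
```

Run:
```python
from h import *
def avg(n=6):
    a=[]
    for _ in range(n): a.append(J()); ctrl.hold(0.01)
    return np.mean(a,0).round(2)
y=-66.5
for i in range(20):
    y+=1.0 if y>=-58 else 2.0
    h=ctrl.move_l(W(0,y,53),vel=10,threshold=7); a=avg(); print(y,h,a[[0,2,4,5,6]])
    if a[5]<-6.5: break
```

```text
-64.5 False [ 9.210e+00 -6.444e+01  4.000e-02 -2.410e+00 -5.200e-01]
-62.5 False [  9.61 -62.4    0.14  -2.12  -0.93]
-60.5 False [ 10.01 -60.36  -0.14  -1.97  -0.75]
-58.5 False [ 10.41 -58.36  -0.06  -2.14  -0.97]
-56.5 False [ 10.81 -56.38   0.07  -2.44  -0.75]
-55.5 False [ 11.11 -55.75   0.14  -4.    -1.35]
-54.5 False [ 11.41 -55.14  -0.08  -5.22  -1.78]
-53.5 False [ 11.71 -54.65  -0.12  -6.17  -1.64]
-52.5 False [ 12.01 -54.17   0.06  -7.63  -2.21]
```

Run:
```python
from h import *
def avg(n=6):
    a=[]
    for _ in range(n): a.append(J()); ctrl.hold(0.01)
    return np.mean(a,0).round(2)
y=-52.5
for i in range(8):
    y+=1.0
    h=ctrl.move_l(W(0,y,53),vel=10,threshold=5); a=avg(); print(y,h,a[[0,2,4,5,6]])
    if a[5]<-12.2: break
ctrl.hold(0.6); print(avg())
```

```text
-51.5 False [ 12.31 -53.72  -0.21  -9.77  -1.74]
-50.5 False [ 12.61 -53.29  -0.6  -10.67  -1.98]
-49.5 False [ 12.91 -52.88  -1.22 -12.78  -1.95]
[ 13.56   0.68 -52.88  53.78  -1.36 -12.06  -1.74]
```

Run:
```python
from h import *
c=optics.camera_params("wrist"); f=np.load("w2.npz"); pose=(f["pos"],f["rot"]); d=f["d"]
o,_=ray(c,0,0,pose)
v,u=np.mgrid[225:384:3,0:512:3]; u=u.ravel();v=v.ravel()
T=np.array(c["T_tool_cam"]); D=d[v,u]; Y=(np.c_[u,v,np.ones(len(u))]@np.linalg.inv(c["mtx"]).T)*D[:,None]; X=Y@T[:3,:3].T+T[:3,3]
X=X[(D>0)&(X[:,2]<27)]
for z in range(25,-70,-6):
    s=X[(X[:,2]<=z)&(X[:,2]>z-6)]
    if len(s): print(z,len(s),"y",s[:,1].min().round(1),s[:,1].max().round(1),"x",s[:,0].min().round(1),s[:,0].max().round(1))
print(ctrl.solve_ik(W(165,60,180),RK),ctrl.solve_ik(W(70,60,195),RK))
```

```text
25 42 y -6.2 43.6 x -15.7 18.3
19 294 y -13.5 103.9 x -18.9 20.5
13 1252 y -14.2 110.0 x -18.5 20.6
7 59 y -14.0 12.4 x 6.6 12.0
1 63 y -14.4 12.7 x 6.5 12.1
-5 49 y -14.1 12.5 x -6.2 11.8
-11 93 y -17.3 19.4 x -11.1 12.9
-17 206 y -32.4 29.1 x -10.1 14.4
-23 350 y -36.0 35.6 x -8.7 14.5
-29 653 y -41.1 40.2 x -8.5 13.4
-35 339 y -45.7 44.7 x -8.1 17.4
-41 581 y -49.8 50.5 x -0.2 18.3
-47 680 y -57.0 53.8 x 3.7 18.4
-53 474 y -57.6 56.5 x 9.9 18.9
-59 70 y -18.3 16.7 x 16.2 18.6
[-1.37295506e-01  4.85894746e-01  1.33329508e+00 -4.44089210e-16
  1.32240283e+00 -2.02295506e-01] [-1.70241841e-01  2.81883377e-01  1.58048530e+00 -4.44089210e-16
  1.27922397e+00 -2.35241841e-01]
```

Run:
```python
from h import *
ctrl.move_l(W(0,-64,53),vel=8); print(J())
ctrl.move_l(W(0,-85,53),vel=40)
ctrl.move_l(W(0,-85,260),vel=150); print(J())
ctrl.move_ptp(W(170,60,260),RK); print(J())
snap("wrist","w3"); snap("top","t3")
```

```text
[ 1.556e+01  1.000e-02 -6.398e+01  5.301e+01  3.100e-01  1.500e-01
  5.000e-01]
[ 17.77  -0.62 -84.65 258.75   0.39   0.54  -0.56]
[ 19.42 169.77  59.67 259.7    0.73   0.75   0.43]
```

View pics/w3.png

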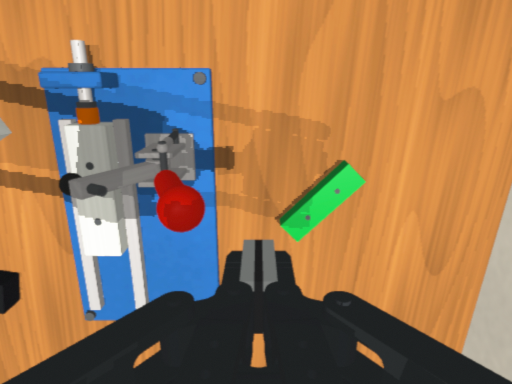

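The wrist view shows the bar touching the orange buffer at about (88,122), the lever still open, and the knob at (181,207) with a radius of about 24 px. The fingers are clear of it on the +x side.

Run:
```python
from h import *
c=optics.camera_params("wrist"); f=np.load("w3.npz"); pose=(f["pos"],f["rot"]); p=f["p"]
h=cv2.cvtColor(p,cv2.COLOR_RGB2HSV)
rm=cv2.inRange(h,(0,150,60),(5,255,255))|cv2.inRange(h,(174,150,60),(180,255,255)); rm[:185]=0;rm[:,215:]=0;rm[:,:150]=0
q=np.argwhere(rm)[:,::-1].astype(np.float32); (u,v),r=cv2.minEnclosingCircle(q); P=onz(c,[(u,v)],173,pose)[0]; print(u,v,r,(P-O)@JX,(P-O)@JY)
ctrl.move_l(W(170,60,184),vel=100); print(J())
hit=ctrl.move_l(W(138,60,184),vel=20,threshold=2.5); print(hit,J())
```

```text
176.5 204.0 28.692432403564453 118.32050999719893 63.02820620807211
[ 20.43 170.63  59.9  184.91  -0.37   1.14   0.82]
True [ 21.47 149.42  60.   183.86   3.22   0.85   2.46]
```

Run:
```python
from h import *
def avg(n=4):
    a=[]
    for _ in range(n): a.append(J()); ctrl.hold(0.008)
    return np.mean(a,0).round(2)
l0=np.radians(22); th=0
peak=0
for i in range(16):
    th+=0.06
    x=149+120*(np.sin(l0-th)-np.sin(l0)); z=184+120*(np.cos(l0-th)-np.cos(l0))+8*th
    h=ctrl.move_l(W(x,60,z),vel=25,threshold=7); a=avg(); print(round(th,2),round(x,1),round(z,1),h,a); F=np.hypot(a[4],a[6]); peak=max(peak,F)
    if F>14: print("high");break
    if peak>4 and F<1.3 and th>0.5: print("away"); break
    if h and F<3 and th>.45: print("snap?");break
```

```text
0.06 142.2 187.0 False [ 2.1930e+01  1.4298e+02  5.9990e+01  1.8716e+02  4.9900e+00 -4.0000e-02
 -8.2000e-01]
0.12 135.4 189.5 False [ 22.4  136.1   60.   190.05   5.55   0.23   1.14]
0.18 128.4 191.7 False [ 2.2880e+01  1.2917e+02  5.9980e+01  1.9249e+02  5.2600e+00 -2.0000e-02
  2.9600e+00]
0.24 121.3 193.4 False [ 23.36 122.02  59.91 194.28   4.87   0.6    5.09]
0.3 114.1 194.7 False [ 23.83 113.69  59.88 194.28   3.44  -0.38   3.1 ]
0.36 106.9 195.6 False [ 24.3  106.24  60.07 195.08   2.23  -0.42   1.5 ]
0.42 99.7 196.0 False [ 24.78  99.24  60.1  195.74   1.38  -0.28   1.18]
0.48 92.5 196.0 False [ 2.5240e+01  9.2060e+01  6.0100e+01  1.9574e+02  8.4000e-01  1.1000e-01
 -3.0000e-01]
0.54 85.4 195.6 False [2.5710e+01 8.4900e+01 6.0050e+01 1.9528e+02 2.7000e-01 1.4000e-01
 1.5000e-01]
away
```

```bash
python3 - <<'E'
from h import *
l0=np.radians(22)
for th in [.6,.66,.72]:
    x=149+120*(np.sin(l0-th)-np.sin(l0)); z=184+120*(np.cos(l0-th)-np.cos(l0))+8*th
    h=ctrl.move_l(W(x,60,z),vel=25,threshold=6); print(th,h,J())
ctrl.hold(.3)
snap("wrist","w4"); snap("scene","s4")
E
python3 -c "
import cv2;p=cv2.imread('pics/s4.png');cv2.imwrite('pics/s4c.png',cv2.resize(p[140:280,160:320],None,fx=4,fy=4,interpolation=cv2.INTER_CUBIC))"
```

```text
0.6 False [ 26.17  78.13  59.96 194.73   0.42  -0.64  -0.2 ]
0.66 False [ 2.6600e+01  7.1180e+01  6.0000e+01  1.9345e+02  0.0000e+00  1.6000e-01
 -1.4000e-01]
0.72 False [ 27.03  64.31  60.01 191.73  -0.78   0.45  -0.26]
```

View pics/w4.png

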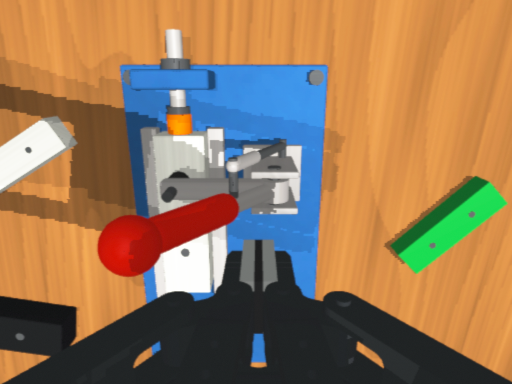

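View pics/s4c.png

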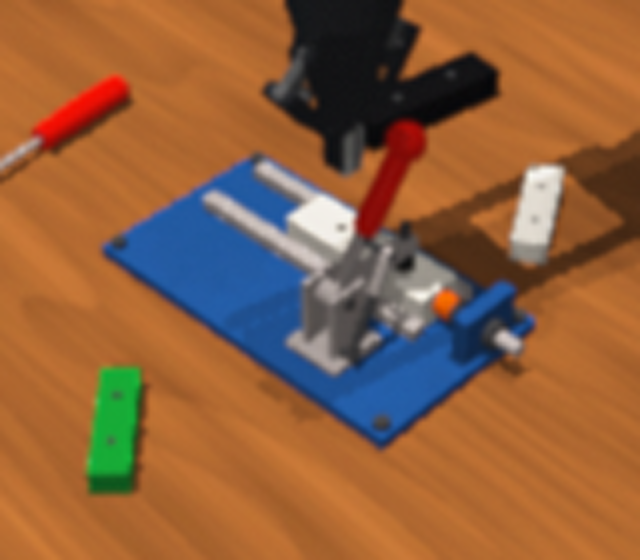

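The lever has snapped shut: the knob is at (130,245), the pad is on the bar at about (178,183), and the bar's front end meets the orange buffer at (179,128). Next I'll withdraw clear, check numerically and hand in.

Run:
```python
from h import *
ctrl.move_l(W(95,60,200),vel=80); ctrl.move_l(W(110,60,280),vel=120); ctrl.hold(.3); print(J())
p,d,pose=snap("wrist","w5"); snap("top","t5"); c=optics.camera_params("wrist")
h=cv2.cvtColor(p,cv2.COLOR_RGB2HSV)
rm=cv2.inRange(h,(0,150,60),(5,255,255))|cv2.inRange(h,(174,150,60),(180,255,255))
k=max(cv2.findContours(rm,0,1)[0],key=cv2.contourArea); dt=cv2.distanceTransform(rm,cv2.DIST_L2,5); _,r,_,(u,v)=cv2.minMaxLoc(dt)
P=onz(c,[(u,v)],157,pose)[0]; print("knob",u,v,r,"jig x,y",(P-O)@JX,(P-O)@JY)
a,b=np.load("top0.npz")["p"],np.load("t5.npz")["p"]
c=optics.camera_params("top")
for n,(x0,y0,x1,y1) in {"calc":(118,132,175,188),"tube":(150,228,178,252),"driver":(348,145,375,212)}.items():
    print(n,"mean abs diff",np.abs(a[y0:y1,x0:x1].astype(int)-b[y0:y1,x0:x1]).mean().round(2))
```

```text
[ 2.9100e+01  1.0961e+02  6.0050e+01  2.7914e+02  2.5000e-01  3.0000e-02
 -9.0000e-02]
knob 111 191 19.772096633911133 jig x,y 2.025290683997089 60.865323180801305
calc mean abs diff 2.04
tube mean abs diff 1.94
driver mean abs diff 1.98
```

View pics/w5.png

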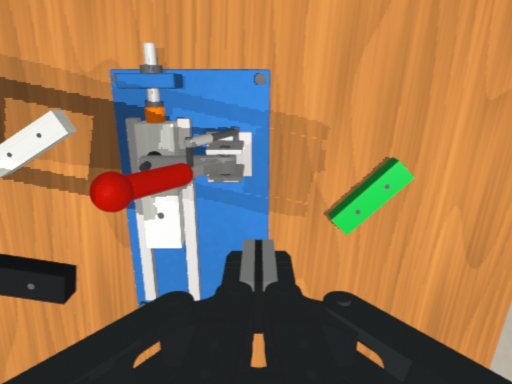

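The knob is at jig (2,61), where the shut position should be about (1,60). The bar is up against the buffer at (154,120), the gripper is clear, and the bystanders look unchanged. Handing in.

```bash
python3 -c "
from h import *
print(ctrl.finish_job())"
```

```text
the job is handed in; nothing more can be done
None
```

The bar is clamped against the buffer and I handed the job in after about 29 s; the hand-in reports no verdict.

- **Pressing the bar:** I slid the bar along the channel until it met the buffer. I then pressed with about 12.4 N at the tool. Sliding friction measured about 2.2 N, so the stop carried about 10 N, held for over 0.6 s with the clamp open. The tool's travel against the spring suggests up to about 13.6 N instead. The two figures disagree somewhat, but both are within 6–18 N.
- **Closing the clamp:** I backed off slowly and pushed the knob along its arc with a peak of about 7 N. It went over centre and snapped shut by itself.
- **Last checks:** The knob sits at jig (2, 61) mm, against about (1, 60) expected when shut. In the picture the pad is on the bar and the bar touches the buffer. The gripper is clear with no force on the tool. The tube, screwdriver and calculator look unchanged in the top view.
- **Not measured:** I could not measure the pad force or the remaining buffer force. I judged them only from the pictures and from the spring and friction figures.

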